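Show the inside of the capsule caddy and shut it without a slam

ROBOT

A 6-joint arm with a two-finger parallel gripper is mounted at the origin on the work surface. World frame = base frame: x ahead of the robot, y to its left, z up, the work surface at z = 0. Lengths are in m, angles in degrees, forces in N, time in s.
With the tool pointing down it reaches from about 0.35 to 0.875 m from the base axis. Payload 4.2 kg.
Tool frame: the origin (TCP) lies between the finger pads; the fingertips stand 14 mm ahead of it and the grasp point (between the pads) lies 5 mm behind it; z points along the fingers, y is the line along which they close (so a half turn about z gives the same grasp; the last joint's range is limited). The gripper opens to 87 mm and grips with 3 to 60 N. Pads are 19 mm wide; open, the fingers measure 117 mm over their backs; the gripper's body (75 mm by 190 mm) begins 51 mm behind the grasp point.
Start: joints at [82.082, 22.042, 0.453, 0, -68.411, -14.817], TCP at [0.242, 0.576, 0.237] pointing down, gripper open.
Joint ranges: [-179.83, 179.83], [-69.29, 118.12], [-61.27, 80.66], [-181.25, 117.63], [-171.15, -9.14], [-177.46, 177.46]. Speed limits (degrees/s): [159.86, 159.86, 180, 180, 180, 180].

INTERFACE

Orientations are given as a 3x3 rotation matrix whose columns are the frame's x, y, z axes.
In Python, from station import * gives the robot as it stands. The module is installed in compiled form; this text tells all that it offers.
- The arm moves only by the tool play_rows, never from a script. Its argument "steps" is a list of rows, each an object of numbers: "ax", "ay", "az": the turn, a rotation vector about the tool's x, y, z in degrees; "dx", "dy", "dz": the shift along the tool's x, y, z in mm; "claw": the finger opening in mm, from 0 to 87. A call has 1 to 20 rows; each row shifts and turns the commanded pose from where the row before left it, along the tool's axes as they then stand; what a row does not reach is not made up. A row lasts 1/10 s, in which the tool goes at most 50 mm and 8.59 degrees, less where a joint would pass 70% of its speed; a pose out of reach is approached as far as the arm can. A call with a gripper value outside its range is refused whole. The fingers move at their own pace and stop on an object; the grip force is fixed at half the most. Time passes only in rows, so rows that do not move let the fingers close. It gives the time, the measured TCP pose, the force, the opening and the grip force at its end, in the units of the state.
- sense(): the state, without advancing time (a new reading comes with each control period).
- capture(name): name is "scene" or "top" or "wrist"; returns a dict with "frame" (384x512x3 uint8, blue, green, red), "range_z" (384x512 float32, m along the optical axis (not along the pixel's ray), 0 where there is no reading), "fx", "fy", "cx", "cy" (pixels), "xyz" and "rotation" of the camera in the world. Camera axes: x right, y down, z forward; pixel columns grow to the right and rows downward; lengths in m; the calibration is good to about 2 mm. A picture is of the moment at which its call begins.
- finish_job(): hands the job in; it is judged then, once.
The state is a dict: "time_s": time; "joints": joint angles; "joint_velocities": joint speeds; "effort": joint torques, N m; "tcp_pos": TCP position; "ee_rot": TCP orientation; "wrist_force": force on the tool from outside, world axes, zero at the start; "moment": the same for the moment, N m; "gripper_width": opening from 0.0 (shut) to 1.0 (fully open); "gripper_force": force on a finger pad.
Only numpy, scipy, OpenCV 4.12 (cv2) and the standard library are available. Lean on these libraries where they do the work, as an engineer would, in place of code of your own. Each camera call takes 0.05 s, during which the arm holds its last target. There are 200 camera calls.

TASK

I want to see how full the wider of the two lidded caddies is. Press its front lever right down so that the lid opens all the way and keep it open for a good three seconds, then ease the lever back up slowly, over two seconds or more, so that the lid comes down under control and shuts without dropping or slamming. Work the lid only through its lever, keep the narrower caddy shut, and leave everything else on the worktop where it stands.

Things in the scene. Friction and masses are not known exactly. Their poses are not given: they have to be found in the camera images.
- wide_caddy: the wide recycling caddy: white plastic box with a flat steel lid, 150 mm deep (its x) by 240 mm wide (its y), 180 mm tall with the lid shut; it is fixed on a wooden board that raises it 3 to 30 mm above the worktop. Origin: centre of the caddy's underside, on the board's top. Its front, with the lever, faces its own -x
- wide_pad (a point): centre of the top face of the black paddle (30 mm along the lever by 36 mm wide, 10 mm thick) at the end of the wide caddy's lever, the place to press. The lever sticks out from the middle of the caddy's front; at rest the paddle's top is 127 mm above the caddy's underside and its centre 83 mm out from the caddy's front face.
- wide_lever (a joint): angle of the wide caddy's lever: 0 at rest (up), 0.3 rad pressed to its stop. The paddle goes down about 34 mm, nearly straight: it swings on a hinge 115 mm behind the paddle's centre, 105 mm above the caddy's underside, from 0.15 rad tip-up to 0.15 rad tip-down
- wide_lid (a joint): angle of the wide caddy's lid about its rear hinge: 0 shut, 1.2 rad fully open. It is linked to the lever and turns 4 times the lever's angle. Pressing the paddle takes about 3 to 6 N; the lid's weight brings lever and lid back, there is no damper: if the lever is let go, the lid slams
- wide_lid_panel: the wide caddy's steel lid plate, 156 by 246 mm, 11 mm thick. Origin: middle of its front edge, underside, 170 mm above the caddy's underside when shut; its +x runs back to the hinge at the caddy's rear top edge, 150 mm behind. When open the front edge rises to about 310 mm above the caddy's underside
- narrow_caddy: the narrow recycling caddy: white plastic box with a flat steel lid, 150 mm deep (its x) by 150 mm wide (its y), 180 mm tall with the lid shut; it is fixed on a wooden board that raises it 3 to 30 mm above the worktop. Origin: centre of the caddy's underside, on the board's top. Its front, with the lever, faces its own -x
- narrow_pad (a point): centre of the top face of the black paddle (30 mm along the lever by 36 mm wide, 10 mm thick) at the end of the narrow caddy's lever, the place to press. The lever sticks out from the middle of the caddy's front; at rest the paddle's top is 127 mm above the caddy's underside and its centre 83 mm out from the caddy's front face.
- narrow_lever (a joint): angle of the narrow caddy's lever: 0 at rest (up), 0.3 rad pressed to its stop. The paddle goes down about 34 mm, nearly straight: it swings on a hinge 115 mm behind the paddle's centre, 105 mm above the caddy's underside, from 0.15 rad tip-up to 0.15 rad tip-down
- narrow_lid (a joint): angle of the narrow caddy's lid about its rear hinge: 0 shut, 1.2 rad fully open. It is linked to the lever and turns 4 times the lever's angle. Pressing the paddle takes about 3 to 6 N; the lid's weight brings lever and lid back, there is no damper: if the lever is let go, the lid slams
- narrow_lid_panel: the narrow caddy's steel lid plate, 156 by 156 mm, 11 mm thick. Origin: middle of its front edge, underside, 170 mm above the caddy's underside when shut; its +x runs back to the hinge at the caddy's rear top edge, 150 mm behind. When open the front edge rises to about 310 mm above the caddy's underside
- wide_paddle: the wide caddy's lever with its paddle as a solid (see point wide_pad); origin on the lever's hinge, inside the caddy
- salt_shaker: glass salt shaker with a steel cap, 42 mm across, 72 mm tall, stands loose between the caddies; origin: centre of its underside
- pepper_shaker: amber glass pepper shaker with a steel cap, 42 mm across, 72 mm tall, stands loose to the left; origin: centre of its underside
- mug: loose white mug, 80 mm across, 78 mm tall, handle on its +y side; origin: centre of its underside
- spoon: loose steel spoon, 150 mm long along its x axis, lying flat
- coffee_jar: loose amber jar, 80 mm across, 110 mm tall; origin: centre of its underside
- spice_jar: loose glass jar, 50 mm across, 90 mm tall; origin: centre of its underside
- bowl: loose blue bowl, 140 mm across, 50 mm tall; origin: centre of its underside
- tin: loose steel can, 74 mm across, 100 mm tall; origin: centre of its underside

How it is judged:
By the outcome, as a careful person would: the job done as asked, in the order asked, and still so for the second after the job is handed in, with the robot touching nothing.
It also fails if it takes over 42 s, if anything falls off the work surface, if the arm or the gripper's body presses on something with over 40 N, if the wrist force passes 120 N, or if a joint passes its speed limit or range.

## Working session

There is one attempt and no reset: what is moved stays moved. The work goes in short steps, Python scripts to look and compute and a tool call to move; the robot and the scene stay as the last step left them, time stands still between calls to the robot, and variables do not carry over. Pictures are saved under pics/ and viewed, at most 10 in all, crops included, and the job is handed in when it is done.

Besides the shell and the picture viewer there is one more tool, called as name(argument=value, ...) on one line, values as JSON. play_rows: Moves the arm, as the interface text tells. Its arguments: {"type":"object","properties":{"steps":{"type":"array"}},"required":["steps"]}

```bash
mkdir -p pics; cat > h.py <<'E'
from station import *
import numpy as np, cv2
def pts(c):
    z=c["range_z"]; v,u=np.mgrid[:384,:512]
    p=np.stack([(u-c["cx"])/c["fx"]*z,(v-c["cy"])/c["fy"]*z,z],-1)
    return p@np.array(c["rotation"]).T+np.array(c["xyz"])
E
python3 - <<'E'
from h import *
s=sense();print(s["time_s"],s["tcp_pos"],s["ee_rot"],s["wrist_force"])
a=[]
for n in("scene","top"):
    c=capture(n);np.savez(n+".npz",**c);cv2.imwrite(f"pics/{n}.png",c["frame"]);print(n,c["xyz"],c["rotation"],c["fx"])
E
```

```text
0.0 [0.24129489 0.57592208 0.23548284] [[ 9.22232584e-01 -3.86634836e-01 -7.51345830e-04]
 [-3.86635557e-01 -9.22230396e-01 -2.01042965e-03]
 [ 8.43881752e-05  2.14458074e-03 -9.99997697e-01]] [-1.07609718 -1.05005247  0.06064117]
scene [ 1.34738879 -0.2670439   1.5153195 ] [[ 0.28331679  0.82297644 -0.49238336]
 [ 0.95892919 -0.23579102  0.15766229]
 [ 0.01365278 -0.51682915 -0.85597969]] 406.51582448246324
top [ 0.34855559 -0.00846041  1.2975831 ] [[ 0.02041107 -0.98634685  0.16341136]
 [-0.99974288 -0.02175031 -0.00641035]
 [ 0.00987708 -0.16323851 -0.98653719]] 366.6332016225289
```

View pics/scene.png

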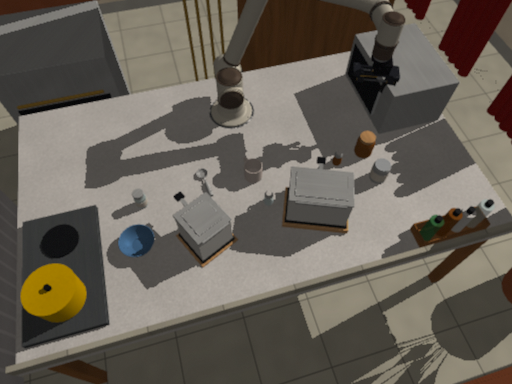

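View pics/top.png

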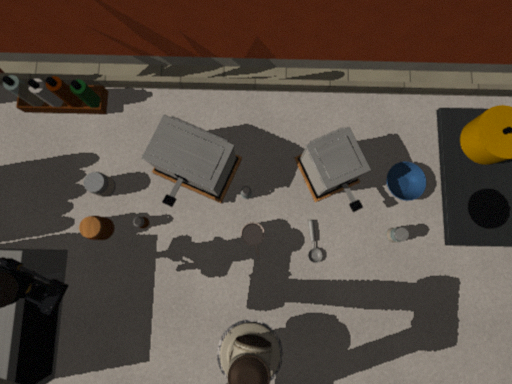

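The scene view shows the wide caddy at about (320,195) with its black paddle at (321,161). In the top view the paddle is at (169,201), the lid at about (192,157), and the pepper shaker at (141,222) is the nearest loose thing. Next I measure the paddle and lid.

```bash
python3 - <<'E'
from h import *
for n,(x0,x1,y0,y1) in {"top":(155,183,188,212),"scene":(312,330,154,168)}.items():
    c=dict(np.load(n+".npz"));P=pts(c);g=c["frame"].max(-1)
    m=np.zeros(g.shape,bool);m[y0:y1,x0:x1]=1
    b=m&(g<45)&(P[...,2]>.09)&(P[...,2]<.19); q=P[b]
    print(n,"paddle",b.sum(),q.mean(0),np.median(q,0),cv2.minAreaRect((q[:,:2]*1000).astype(np.float32)),np.percentile(q[:,2],[5,50,95]))
    L=(P[...,2]>.165)&(P[...,2]<.23)&(P[...,1]>.1)&(P[...,1]<.45)&(P[...,0]>.4)
    k,lab,st,ce=cv2.connectedComponentsWithStats(L.astype(np.uint8));i=1+st[1:,4].argmax();q=P[lab==i]
    print("lid",len(q),cv2.minAreaRect((q[:,:2]*1000).astype(np.float32)),np.percentile(q[:,2],[5,50,95]),q[:,:2].mean(0))
    # objects near
    for nm,(ox,oy) in ({"pepper":(141,222),"salt":(245,192),"coffee":(92,227),"tin":(96,184),"mug":(252,234)} if n=="top" else {"pepper":(337,159)}).items():
        print(nm,P[oy,ox])
E
```

```text
top paddle 88 [0.49121956 0.26434941 0.15022761] [0.49093967 0.26449256 0.15028671] ((491.7073669433594, 264.4761047363281), (32.66131591796875, 28.11573028564453), 64.93179321289062) [0.14678519 0.15028671 0.15360366]
lid 3802 ((639.5905151367188, 201.709716796875), (246.52662658691406, 163.37327575683594), 67.33353424072266) [0.19853986 0.20330295 0.20728751] [0.63581932 0.20837004]
pepper [ 0.42996111  0.39400378 -0.00330275]
salt [ 0.54524611  0.02996956 -0.004556  ]
coffee [0.40370577 0.51596277 0.10691609]
tin [0.54600543 0.52083993 0.09618334]
mug [0.39583555 0.00131837 0.00309095]
scene paddle 38 [0.49158518 0.26271872 0.15052942] [0.4935226  0.26303229 0.15088772] ((490.74273681640625, 263.2910461425781), (25.29515838623047, 26.278593063354492), 71.08792114257812) [0.14560826 0.15088772 0.15495127]
lid 2267 ((640.7846069335938, 198.9873046875), (245.60707092285156, 166.15794372558594), 67.28870391845703) [0.19454148 0.20223688 0.20773841] [0.64820986 0.20655089]
pepper [0.44195314 0.37309305 0.04763023]
```

The two views agree. The paddle is near (0.492, 0.263) with its top at z ≈ 0.150, and the lid-derived prediction is (0.494, 0.261, 0.149). The tool's x already lies along the caddy's x. I close the fingers while moving above the paddle.

play_rows(steps=[{"dx":10,"dy":5,"claw":0},{"dx":20,"dy":11,"claw":0},{"dx":25,"dy":14,"claw":0},{"dx":25,"dy":14,"claw":0},{"dx":25,"dy":14,"claw":0},{"dx":25,"dy":14,"claw":0},{"dx":25,"dy":14,"claw":0},{"dx":25,"dy":14,"claw":0},{"dx":25,"dy":14,"claw":0},{"dx":25,"dy":14,"claw":0},{"dx":25,"dy":14,"claw":0},{"dx":25,"dy":14,"claw":0},{"dx":25,"dy":13,"claw":0},{"dx":25,"dy":12,"claw":0},{"dx":15,"dy":7,"dz":10,"claw":0},{"dx":8,"dy":3,"dz":10,"claw":0},{"dz":10,"claw":0},{"claw":0},{"claw":0}])

```text
invalid input at $.steps[0]: expected keys ax, ay, az, dx, dy, dz, claw
```

```bash
python3 - <<'E'
from h import *
s=sense();print(s["time_s"],s["tcp_pos"],s["ee_rot"],s["wrist_force"],s["gripper_width"])
R=s["ee_rot"];print("to hover over pad, tool mm",(np.array([.4925,.263,.163])-s["tcp_pos"])@np.array(R)*1000)
c=capture("wrist");np.savez("wrist.npz",**c);P=pts(c)
b=(c["frame"].max(-1)<45)&(P[...,2]>.135)&(P[...,2]<.165)&(np.hypot(P[...,0]-.4925,P[...,1]-.263)<.04)
q=P[b];print(b.sum(),q.mean(0) if len(q) else 0, cv2.minAreaRect((q[:,:2]*1000).astype(np.float32)) if len(q) else 0)
cv2.imwrite("pics/w1.png",c["frame"])
E
```

```text
0.1 [0.24135039 0.57596415 0.23557677] [[ 9.22238453e-01 -3.86621024e-01 -6.46846311e-04]
 [-3.86621550e-01 -9.22236644e-01 -1.83011142e-03]
 [ 1.11014180e-04  1.93788385e-03 -9.99998116e-01]] [-0.22231631  0.25478595 -0.04298551] 0.9973486103386154
to hover over pad, tool mm [352.61045804 191.38664035  72.98693478]
0 0 0
```

View pics/w1.png

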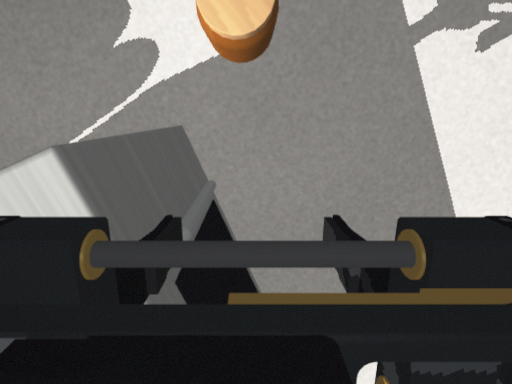

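The wrist view shows the coffee jar ahead at (240,30) and the grey box at the left, (180,130), which is away from the travel. The move was refused because every row needs all keys, so I resend it in full.

play_rows(steps=[{"ax":0,"ay":0,"az":0,"dx":10,"dy":5,"dz":0,"claw":0},{"ax":0,"ay":0,"az":0,"dx":20,"dy":11,"dz":0,"claw":0},{"ax":0,"ay":0,"az":0,"dx":25,"dy":14,"dz":0,"claw":0},{"ax":0,"ay":0,"az":0,"dx":25,"dy":14,"dz":0,"claw":0},{"ax":0,"ay":0,"az":0,"dx":25,"dy":14,"dz":0,"claw":0},{"ax":0,"ay":0,"az":0,"dx":25,"dy":14,"dz":0,"claw":0},{"ax":0,"ay":0,"az":0,"dx":25,"dy":14,"dz":0,"claw":0},{"ax":0,"ay":0,"az":0,"dx":25,"dy":14,"dz":0,"claw":0},{"ax":0,"ay":0,"az":0,"dx":25,"dy":14,"dz":0,"claw":0},{"ax":0,"ay":0,"az":0,"dx":25,"dy":14,"dz":0,"claw":0},{"ax":0,"ay":0,"az":0,"dx":25,"dy":14,"dz":0,"claw":0},{"ax":0,"ay":0,"az":0,"dx":25,"dy":14,"dz":0,"claw":0},{"ax":0,"ay":0,"az":0,"dx":25,"dy":13,"dz":0,"claw":0},{"ax":0,"ay":0,"az":0,"dx":25,"dy":12,"dz":0,"claw":0},{"ax":0,"ay":0,"az":0,"dx":15,"dy":6,"dz":10,"claw":0},{"ax":0,"ay":0,"az":0,"dx":8,"dy":3,"dz":10,"claw":0},{"ax":0,"ay":0,"az":0,"dx":0,"dy":0,"dz":10,"claw":0},{"ax":0,"ay":0,"az":0,"dx":0,"dy":0,"dz":0,"claw":0},{"ax":0,"ay":0,"az":0,"dx":0,"dy":0,"dz":0,"claw":0}])

```text
time_s: 2.05
tcp_pos: [0.4932, 0.265, 0.2063]
ee_rot: [[0.923, -0.386, -0.0], [-0.386, -0.923, -0.001], [-0.0, 0.001, -1.0]]
wrist_force: [0.6, 0.1, 0.8]
gripper_width: 0.007
gripper_force: 0.0
```

```bash
python3 - <<'E'
from h import *
s=sense();print(s["time_s"],s["tcp_pos"],s["ee_rot"],s["wrist_force"],s["gripper_width"])
R=s["ee_rot"];print("to contact, tool mm",(np.array([.4925,.263,.163])-s["tcp_pos"])@np.array(R)*1000)
c=capture("wrist");np.savez("wrist.npz",**c);P=pts(c)
b=(c["frame"].max(-1)<45)&(P[...,2]>.135)&(P[...,2]<.165)&(np.hypot(P[...,0]-.4925,P[...,1]-.263)<.04)
q=P[b];print(b.sum(),q.mean(0) if len(q) else 0, cv2.minAreaRect((q[:,:2]*1000).astype(np.float32)) if len(q) else 0)
cv2.imwrite("pics/w2.png",c["frame"])
E
```

```text
2.05 [0.49321521 0.26499352 0.20630926] [[ 9.22689954e-01 -3.85542573e-01 -4.17055984e-04]
 [-3.85542773e-01 -9.22689746e-01 -6.34550413e-04]
 [-1.40167081e-04  7.46286211e-04 -9.99999712e-01]] [0.64309492 0.05828839 0.7818433 ] 0.006721539574872827
to contact, tool mm [ 0.11473912  2.08282924 43.31081482]
864 [0.49493449 0.26211798 0.15072562] ((495.1190490722656, 262.9988098144531), (34.333858489990234, 18.7217960357666), 67.49872589111328)
```

View pics/w2.png

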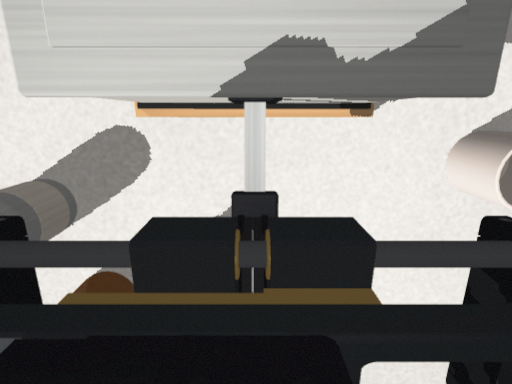

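The paddle's inner edge is at (255,192), in line with the closed fingers at (253,235), and the way is clear. I descend and press slowly.

play_rows(steps=[{"ax":0,"ay":0,"az":0,"dx":0,"dy":1,"dz":10,"claw":0},{"ax":0,"ay":0,"az":0,"dx":0,"dy":0,"dz":10,"claw":0},{"ax":0,"ay":0,"az":0,"dx":0,"dy":0,"dz":8,"claw":0},{"ax":0,"ay":0,"az":0,"dx":0,"dy":0,"dz":5,"claw":0},{"ax":0,"ay":0,"az":0,"dx":0,"dy":0,"dz":2,"claw":0},{"ax":0,"ay":0,"az":0,"dx":0,"dy":0,"dz":2,"claw":0},{"ax":0,"ay":0,"az":0,"dx":0,"dy":0,"dz":2,"claw":0},{"ax":0,"ay":0,"az":0,"dx":0,"dy":0,"dz":2,"claw":0},{"ax":0,"ay":0,"az":0,"dx":0,"dy":0,"dz":2,"claw":0},{"ax":0,"ay":0,"az":0,"dx":0,"dy":0,"dz":2,"claw":0},{"ax":0,"ay":0,"az":0,"dx":0,"dy":0,"dz":2,"claw":0},{"ax":0,"ay":0,"az":0,"dx":0,"dy":0,"dz":2,"claw":0},{"ax":0,"ay":0,"az":0,"dx":0,"dy":0,"dz":2,"claw":0},{"ax":0,"ay":0,"az":0,"dx":0,"dy":0,"dz":2,"claw":0},{"ax":0,"ay":0,"az":0,"dx":0,"dy":0,"dz":2,"claw":0},{"ax":0,"ay":0,"az":0,"dx":0,"dy":0,"dz":2,"claw":0}])

```text
time_s: 3.7
tcp_pos: [0.4933, 0.2639, 0.1493]
ee_rot: [[0.922, -0.386, 0.0], [-0.386, -0.922, 0.0], [0.0, -0.0, -1.0]]
wrist_force: [-1.4, 1.1, 2.8]
gripper_width: 0.005
gripper_force: 1.5
```

play_rows(steps=[{"ax":0,"ay":0,"az":0,"dx":0,"dy":0,"dz":2,"claw":0},{"ax":0,"ay":0,"az":0,"dx":0,"dy":0,"dz":2,"claw":0},{"ax":0,"ay":0,"az":0,"dx":0,"dy":0,"dz":2,"claw":0},{"ax":0,"ay":0,"az":0,"dx":0,"dy":0,"dz":2,"claw":0},{"ax":0,"ay":0,"az":0,"dx":0,"dy":0,"dz":2,"claw":0},{"ax":0,"ay":0,"az":0,"dx":0,"dy":0,"dz":2,"claw":0},{"ax":0,"ay":0,"az":0,"dx":0,"dy":0,"dz":2,"claw":0},{"ax":0,"ay":0,"az":0,"dx":0,"dy":0,"dz":1,"claw":0},{"ax":0,"ay":0,"az":0,"dx":0,"dy":0,"dz":1,"claw":0},{"ax":0,"ay":0,"az":0,"dx":0,"dy":0,"dz":1,"claw":0},{"ax":0,"ay":0,"az":0,"dx":0,"dy":0,"dz":0,"claw":0}])

```text
time_s: 4.8
tcp_pos: [0.4937, 0.2637, 0.1333]
ee_rot: [[0.922, -0.386, 0.001], [-0.386, -0.922, -0.0], [0.001, -0.0, -1.0]]
wrist_force: [1.0, -0.2, 4.8]
gripper_width: 0.003
gripper_force: 2.4
```

```bash
cat > lid.py <<'E'
from h import *
import sys
s=sense();print(s["time_s"],s["tcp_pos"],s["wrist_force"])
c=capture("scene");P=pts(c);cv2.imwrite(f"pics/s{s['time_s']:.1f}.png",c["frame"])
# caddy frame
ca=np.array([.9225,-.386]);cb=np.array([.386,.9225])
d=P[...,:2]-[.640,.200];X=d@ca;Y=d@cb;Z=P[...,2]
m=(abs(Y)<.11)&(X>-.08)&(X<.11)&(Z>.185)&(Z<.37)
x,z=X[m],Z[m];print(m.sum(),"maxZ",np.percentile(z,98))
for a in np.arange(-.08,.11,.02):
    k=(x>=a)&(x<a+.02)
    if k.sum()>5: print(round(a,2),k.sum(),np.median(z[k]).round(3))
E
python3 lid.py
```

```text
4.8 [0.49367374 0.26374935 0.13328168] [ 0.95884183 -0.16809151  4.84149872]
2209 maxZ 0.3373964749177147
0.0 22 0.334
0.02 620 0.322
0.04 755 0.279
0.06 755 0.226
0.08 57 0.196
```

The lid is at about 1.15–1.18 rad. I press on to the stop in small steps.

play_rows(steps=[{"ax":0,"ay":0,"az":0,"dx":0,"dy":0,"dz":1,"claw":0},{"ax":0,"ay":0,"az":0,"dx":0,"dy":0,"dz":1,"claw":0},{"ax":0,"ay":0,"az":0,"dx":0,"dy":0,"dz":0,"claw":0}])

```text
time_s: 5.15
tcp_pos: [0.4938, 0.2638, 0.133]
ee_rot: [[0.923, -0.386, 0.002], [-0.386, -0.923, 0.0], [0.002, -0.001, -1.0]]
wrist_force: [-2.8, -1.0, 13.5]
gripper_width: 0.001
gripper_force: 6.7
```

The force has jumped to 13.5 N with no further travel, so the lever is at its stop. I hold for 4 s.

play_rows(steps=[{"ax":0,"ay":0,"az":0,"dx":0,"dy":0,"dz":0.5,"claw":0},{"ax":0,"ay":0,"az":0,"dx":0,"dy":0,"dz":0,"claw":0},{"ax":0,"ay":0,"az":0,"dx":0,"dy":0,"dz":0,"claw":0},{"ax":0,"ay":0,"az":0,"dx":0,"dy":0,"dz":0,"claw":0},{"ax":0,"ay":0,"az":0,"dx":0,"dy":0,"dz":0,"claw":0},{"ax":0,"ay":0,"az":0,"dx":0,"dy":0,"dz":0,"claw":0},{"ax":0,"ay":0,"az":0,"dx":0,"dy":0,"dz":0,"claw":0},{"ax":0,"ay":0,"az":0,"dx":0,"dy":0,"dz":0,"claw":0},{"ax":0,"ay":0,"az":0,"dx":0,"dy":0,"dz":0,"claw":0},{"ax":0,"ay":0,"az":0,"dx":0,"dy":0,"dz":0,"claw":0},{"ax":0,"ay":0,"az":0,"dx":0,"dy":0,"dz":0,"claw":0},{"ax":0,"ay":0,"az":0,"dx":0,"dy":0,"dz":0,"claw":0},{"ax":0,"ay":0,"az":0,"dx":0,"dy":0,"dz":0,"claw":0},{"ax":0,"ay":0,"az":0,"dx":0,"dy":0,"dz":0,"claw":0},{"ax":0,"ay":0,"az":0,"dx":0,"dy":0,"dz":0,"claw":0},{"ax":0,"ay":0,"az":0,"dx":0,"dy":0,"dz":0,"claw":0},{"ax":0,"ay":0,"az":0,"dx":0,"dy":0,"dz":0,"claw":0},{"ax":0,"ay":0,"az":0,"dx":0,"dy":0,"dz":0,"claw":0},{"ax":0,"ay":0,"az":0,"dx":0,"dy":0,"dz":0,"claw":0},{"ax":0,"ay":0,"az":0,"dx":0,"dy":0,"dz":0,"claw":0}])

```text
time_s: 7.15
tcp_pos: [0.4938, 0.2638, 0.133]
ee_rot: [[0.923, -0.386, 0.002], [-0.386, -0.923, 0.0], [0.002, -0.001, -1.0]]
wrist_force: [-4.8, -1.9, 15.3]
gripper_width: 0.007
gripper_force: 7.7
```

play_rows(steps=[{"ax":0,"ay":0,"az":0,"dx":0,"dy":0,"dz":0,"claw":0},{"ax":0,"ay":0,"az":0,"dx":0,"dy":0,"dz":0,"claw":0},{"ax":0,"ay":0,"az":0,"dx":0,"dy":0,"dz":0,"claw":0},{"ax":0,"ay":0,"az":0,"dx":0,"dy":0,"dz":0,"claw":0},{"ax":0,"ay":0,"az":0,"dx":0,"dy":0,"dz":0,"claw":0},{"ax":0,"ay":0,"az":0,"dx":0,"dy":0,"dz":0,"claw":0},{"ax":0,"ay":0,"az":0,"dx":0,"dy":0,"dz":0,"claw":0},{"ax":0,"ay":0,"az":0,"dx":0,"dy":0,"dz":0,"claw":0},{"ax":0,"ay":0,"az":0,"dx":0,"dy":0,"dz":0,"claw":0},{"ax":0,"ay":0,"az":0,"dx":0,"dy":0,"dz":0,"claw":0},{"ax":0,"ay":0,"az":0,"dx":0,"dy":0,"dz":0,"claw":0},{"ax":0,"ay":0,"az":0,"dx":0,"dy":0,"dz":0,"claw":0},{"ax":0,"ay":0,"az":0,"dx":0,"dy":0,"dz":0,"claw":0},{"ax":0,"ay":0,"az":0,"dx":0,"dy":0,"dz":0,"claw":0},{"ax":0,"ay":0,"az":0,"dx":0,"dy":0,"dz":0,"claw":0},{"ax":0,"ay":0,"az":0,"dx":0,"dy":0,"dz":0,"claw":0},{"ax":0,"ay":0,"az":0,"dx":0,"dy":0,"dz":0,"claw":0},{"ax":0,"ay":0,"az":0,"dx":0,"dy":0,"dz":0,"claw":0},{"ax":0,"ay":0,"az":0,"dx":0,"dy":0,"dz":0,"claw":0},{"ax":0,"ay":0,"az":0,"dx":0,"dy":0,"dz":0,"claw":0}])

```text
time_s: 9.15
tcp_pos: [0.4938, 0.2638, 0.133]
ee_rot: [[0.923, -0.385, 0.002], [-0.385, -0.923, 0.0], [0.002, -0.001, -1.0]]
wrist_force: [-4.2, -1.7, 15.7]
gripper_width: 0.004
gripper_force: 7.7
```

```bash
python3 lid.py; ls pics
```

```text
9.15 [0.49382486 0.26381154 0.13297497] [-4.23865645 -1.70439135 15.6749879 ]
2205 maxZ 0.338061490328592
0.0 17 0.335
0.02 630 0.322
0.04 765 0.278
0.06 738 0.226
0.08 55 0.197
s4.8.png
s9.2.png
scene.png
top.png
w1.png
w2.png
```

The lid is fully open, steady for 4 s at its stop. I now ease it up slowly.

play_rows(steps=[{"ax":0,"ay":0,"az":0,"dx":0,"dy":0,"dz":-0.5,"claw":0},{"ax":0,"ay":0,"az":0,"dx":0,"dy":0,"dz":-0.8,"claw":0},{"ax":0,"ay":0,"az":0,"dx":0,"dy":0,"dz":-0.8,"claw":0},{"ax":0,"ay":0,"az":0,"dx":0,"dy":0,"dz":-0.8,"claw":0},{"ax":0,"ay":0,"az":0,"dx":0,"dy":0,"dz":-0.8,"claw":0},{"ax":0,"ay":0,"az":0,"dx":0,"dy":0,"dz":-0.8,"claw":0},{"ax":0,"ay":0,"az":0,"dx":0,"dy":0,"dz":-0.8,"claw":0},{"ax":0,"ay":0,"az":0,"dx":0,"dy":0,"dz":-0.8,"claw":0},{"ax":0,"ay":0,"az":0,"dx":0,"dy":0,"dz":-0.8,"claw":0},{"ax":0,"ay":0,"az":0,"dx":0,"dy":0,"dz":-0.8,"claw":0},{"ax":0,"ay":0,"az":0,"dx":0,"dy":0,"dz":-0.8,"claw":0},{"ax":0,"ay":0,"az":0,"dx":0,"dy":0,"dz":-0.8,"claw":0},{"ax":0,"ay":0,"az":0,"dx":0,"dy":0,"dz":-0.8,"claw":0},{"ax":0,"ay":0,"az":0,"dx":0,"dy":0,"dz":-0.8,"claw":0},{"ax":0,"ay":0,"az":0,"dx":0,"dy":0,"dz":-0.8,"claw":0},{"ax":0,"ay":0,"az":0,"dx":0,"dy":0,"dz":-0.8,"claw":0},{"ax":0,"ay":0,"az":0,"dx":0,"dy":0,"dz":-0.8,"claw":0},{"ax":0,"ay":0,"az":0,"dx":0,"dy":0,"dz":-0.8,"claw":0},{"ax":0,"ay":0,"az":0,"dx":0,"dy":0,"dz":-0.8,"claw":0},{"ax":0,"ay":0,"az":0,"dx":0,"dy":0,"dz":-0.8,"claw":0}])

```text
time_s: 11.2
tcp_pos: [0.4931, 0.2639, 0.1458]
ee_rot: [[0.922, -0.386, -0.0], [-0.386, -0.922, 0.0], [-0.0, 0.0, -1.0]]
wrist_force: [-1.4, 1.2, 2.4]
gripper_width: 0.002
gripper_force: 1.5
```

play_rows(steps=[{"ax":0,"ay":0,"az":0,"dx":0,"dy":0,"dz":-0.8,"claw":0},{"ax":0,"ay":0,"az":0,"dx":0,"dy":0,"dz":-0.8,"claw":0},{"ax":0,"ay":0,"az":0,"dx":0,"dy":0,"dz":-0.8,"claw":0},{"ax":0,"ay":0,"az":0,"dx":0,"dy":0,"dz":-0.8,"claw":0},{"ax":0,"ay":0,"az":0,"dx":0,"dy":0,"dz":-0.8,"claw":0},{"ax":0,"ay":0,"az":0,"dx":0,"dy":0,"dz":-0.8,"claw":0},{"ax":0,"ay":0,"az":0,"dx":0,"dy":0,"dz":-0.8,"claw":0},{"ax":0,"ay":0,"az":0,"dx":0,"dy":0,"dz":-0.8,"claw":0},{"ax":0,"ay":0,"az":0,"dx":0,"dy":0,"dz":-0.8,"claw":0},{"ax":0,"ay":0,"az":0,"dx":0,"dy":0,"dz":-0.8,"claw":0},{"ax":0,"ay":0,"az":0,"dx":0,"dy":0,"dz":-0.8,"claw":0},{"ax":0,"ay":0,"az":0,"dx":0,"dy":0,"dz":-0.6,"claw":0},{"ax":0,"ay":0,"az":0,"dx":0,"dy":0,"dz":-0.6,"claw":0},{"ax":0,"ay":0,"az":0,"dx":0,"dy":0,"dz":-0.6,"claw":0},{"ax":0,"ay":0,"az":0,"dx":0,"dy":0,"dz":-0.6,"claw":0},{"ax":0,"ay":0,"az":0,"dx":0,"dy":0,"dz":-0.6,"claw":0},{"ax":0,"ay":0,"az":0,"dx":0,"dy":0,"dz":-0.6,"claw":0},{"ax":0,"ay":0,"az":0,"dx":0,"dy":0,"dz":-0.6,"claw":0},{"ax":0,"ay":0,"az":0,"dx":0,"dy":0,"dz":-0.6,"claw":0},{"ax":0,"ay":0,"az":0,"dx":0,"dy":0,"dz":-0.6,"claw":0}])

```text
time_s: 13.2
tcp_pos: [0.4934, 0.2639, 0.16]
ee_rot: [[0.922, -0.386, 0.0], [-0.386, -0.922, 0.0], [0.0, -0.0, -1.0]]
wrist_force: [2.1, -1.3, 2.9]
gripper_width: 0.005
gripper_force: 1.4
```

play_rows(steps=[{"ax":0,"ay":0,"az":0,"dx":0,"dy":0,"dz":-0.4,"claw":0},{"ax":0,"ay":0,"az":0,"dx":0,"dy":0,"dz":-0.4,"claw":0},{"ax":0,"ay":0,"az":0,"dx":0,"dy":0,"dz":-0.4,"claw":0},{"ax":0,"ay":0,"az":0,"dx":0,"dy":0,"dz":-0.4,"claw":0},{"ax":0,"ay":0,"az":0,"dx":0,"dy":0,"dz":-0.4,"claw":0},{"ax":0,"ay":0,"az":0,"dx":0,"dy":0,"dz":-0.4,"claw":0},{"ax":0,"ay":0,"az":0,"dx":0,"dy":0,"dz":-0.4,"claw":0},{"ax":0,"ay":0,"az":0,"dx":0,"dy":0,"dz":-0.4,"claw":0},{"ax":0,"ay":0,"az":0,"dx":0,"dy":0,"dz":-0.4,"claw":0},{"ax":0,"ay":0,"az":0,"dx":0,"dy":0,"dz":-0.4,"claw":0},{"ax":0,"ay":0,"az":0,"dx":0,"dy":0,"dz":-0.4,"claw":0},{"ax":0,"ay":0,"az":0,"dx":0,"dy":0,"dz":-0.4,"claw":0},{"ax":0,"ay":0,"az":0,"dx":0,"dy":0,"dz":-0.4,"claw":0},{"ax":0,"ay":0,"az":0,"dx":0,"dy":0,"dz":-0.4,"claw":0},{"ax":0,"ay":0,"az":0,"dx":0,"dy":0,"dz":-0.4,"claw":0},{"ax":0,"ay":0,"az":0,"dx":0,"dy":0,"dz":-0.4,"claw":0},{"ax":0,"ay":0,"az":0,"dx":0,"dy":0,"dz":-0.4,"claw":0},{"ax":0,"ay":0,"az":0,"dx":0,"dy":0,"dz":-0.4,"claw":0},{"ax":0,"ay":0,"az":0,"dx":0,"dy":0,"dz":-0.4,"claw":0},{"ax":0,"ay":0,"az":0,"dx":0,"dy":0,"dz":-0.4,"claw":0}])

```text
time_s: 15.2
tcp_pos: [0.4924, 0.2636, 0.1673]
ee_rot: [[0.922, -0.387, -0.002], [-0.387, -0.922, -0.001], [-0.002, 0.001, -1.0]]
wrist_force: [0.2, -1.0, 0.4]
gripper_width: 0.006
gripper_force: 0.1
```

play_rows(steps=[{"ax":0,"ay":0,"az":0,"dx":0,"dy":0,"dz":-0.4,"claw":0},{"ax":0,"ay":0,"az":0,"dx":0,"dy":0,"dz":-0.4,"claw":0},{"ax":0,"ay":0,"az":0,"dx":0,"dy":0,"dz":-0.4,"claw":0},{"ax":0,"ay":0,"az":0,"dx":0,"dy":0,"dz":-0.4,"claw":0},{"ax":0,"ay":0,"az":0,"dx":0,"dy":0,"dz":-0.4,"claw":0},{"ax":0,"ay":0,"az":0,"dx":0,"dy":0,"dz":-0.4,"claw":0},{"ax":0,"ay":0,"az":0,"dx":0,"dy":0,"dz":-0.4,"claw":0},{"ax":0,"ay":0,"az":0,"dx":0,"dy":0,"dz":-0.4,"claw":0}])

```text
time_s: 16.0
tcp_pos: [0.4933, 0.2639, 0.1712]
ee_rot: [[0.922, -0.386, 0.0], [-0.386, -0.922, 0.0], [0.0, -0.0, -1.0]]
wrist_force: [-0.1, -0.9, -0.2]
gripper_width: 0.006
gripper_force: 0.0
```

```bash
python3 lid.py
```

```text
16.0 [0.49327147 0.26386663 0.17119993] [-0.05044698 -0.89222912 -0.17789165]
2132 maxZ 0.20917960016290849
-0.08 219 0.201
-0.06 222 0.204
-0.04 249 0.204
-0.02 262 0.204
0.0 263 0.203
0.02 268 0.204
0.04 291 0.202
0.06 298 0.2
0.08 60 0.196
```

The lid is shut and flat (z 0.204), and the tool is free of the paddle. I retreat upwards and check.

play_rows(steps=[{"ax":0,"ay":0,"az":0,"dx":0,"dy":0,"dz":-4,"claw":0},{"ax":0,"ay":0,"az":0,"dx":0,"dy":0,"dz":-8,"claw":0},{"ax":0,"ay":0,"az":0,"dx":0,"dy":0,"dz":-15,"claw":0},{"ax":0,"ay":0,"az":0,"dx":0,"dy":0,"dz":-20,"claw":0},{"ax":0,"ay":0,"az":0,"dx":0,"dy":0,"dz":-20,"claw":0},{"ax":0,"ay":0,"az":0,"dx":0,"dy":0,"dz":-10,"claw":0},{"ax":0,"ay":0,"az":0,"dx":0,"dy":0,"dz":0,"claw":0},{"ax":0,"ay":0,"az":0,"dx":0,"dy":0,"dz":0,"claw":0},{"ax":0,"ay":0,"az":0,"dx":0,"dy":0,"dz":0,"claw":0}])

```text
time_s: 16.95
tcp_pos: [0.4927, 0.2635, 0.2469]
ee_rot: [[0.922, -0.387, -0.002], [-0.387, -0.922, -0.001], [-0.001, 0.002, -1.0]]
wrist_force: [-0.4, 0.4, 0.2]
gripper_width: 0.008
gripper_force: 0.0
```

```bash
python3 lid.py|head -3; cp pics/s1[67]*.png /tmp; mv pics/s16.9.png pics/end.png; ls pics
```

```text
16.95 [0.49272104 0.26345796 0.24691784] [-0.43392999  0.38956846  0.2005581 ]
2140 maxZ 0.20927782408172593
-0.08 229 0.201
end.png
s16.0.png
s4.8.png
s9.2.png
scene.png
top.png
w1.png
w2.png
```

View pics/end.png

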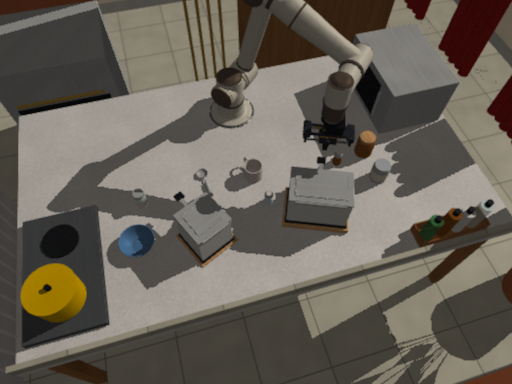

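The wide lid at (320,190) is shut, the narrow caddy at (205,225) is shut, and the mug, shakers, jars and spoon are at their earlier pixels. The gripper hangs clear of the paddle at (330,130).

```bash
python3 -c "from station import *; print(finish_job())"
```

```text
the job is handed in; nothing more can be done
None
```

I pressed the wide caddy's lever to its stop, held the lid fully open for about 4 s, then let it down over about 6 s until it was shut; the narrow caddy stayed shut, nothing else on the worktop visibly moved, and the job is handed in.

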